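# Press-test the shelf tongues and stand the salt pig on the sound one

## Robot

A 6-joint arm with a two-finger parallel gripper is mounted at the origin on the work surface. World frame = base frame: x ahead of the robot, y to its left, z up, the work surface at z = 0. Lengths are in m, angles in rad, forces in N, time in s.
With the tool pointing down it reaches from about 0.35 to 0.975 m from the base axis. Payload 17.4 kg.
Tool frame: the origin (TCP) lies midway between the tips of the shut fingers; the grasp point (between the pads) lies 19 mm behind it (ctrl.grasp_offset is the distance from the TCP to the grasp point, in m); z points along the fingers, y is the line along which they close (so a half turn about z gives the same grasp; the last joint's range is limited). The gripper opens to 85 mm and grips with 20 to 120 N. Pads are 22 mm wide; open, the fingers measure 114 mm over their backs; the gripper's body (76 mm by 85 mm) begins 54 mm behind the grasp point. The pads swing forward as they close: fully open they stand 13 mm farther back than shut.
Start: joints at [-1.286, 0.116, 1.442, -0, 1.584, -0.038], TCP at [0.214, -0.64, 0.231] pointing down, gripper open.
Joint ranges: [-2.83, 2.83], [-0.83, 2.19], [0.07, 2.5], [-1.14, 4.28], [0.01, 3], [-2.97, 2.97]. Speed limits (rad/s): [1.89, 1.89, 2.22, 3.14, 3.14, 3.14].

## Interface

Orientations are given as a unit quaternion [w, x, y, z].
In Python, from bench import ctrl, get_image, job gives the robot as it stands.
- The arm moves only by the tool play_rows, never from a script. Its argument "series" is text: rows parted by semicolons, each of 5 numbers parted by spaces: the shift along the tool's x, y, z in mm, then the turn about the tool's z in degrees, then the finger opening in mm, from 0 to 85.4. A call has 1 to 12 rows; each row is the pose to reach, as a shift and turn from the pose commanded when the call began, along the tool's axes at that moment; what a row does not reach only later rows make up. A row lasts 1/8 s, in which the tool goes at most 62.5 mm and 10.7 degrees, less where a joint would pass 70% of its speed; a pose out of reach is approached as far as the arm can. A call with a gripper value outside its range is refused whole. The fingers move at their own pace and stop on an object; "newtons" is the grip in N (left out, the last holds). Time passes only in rows, so rows that repeat a pose let the fingers close. It gives the time, the measured TCP pose, the force, the opening and the grip force at its end, in the units of the state.
- ctrl.get_state(): the state, without advancing time (a new reading comes with each control period).
- get_image(name): name is "scene" or "top" or "wrist"; returns a dict with "image" (384x512x3 uint8, blue, green, red), "camera_matrix" (3x3 intrinsics, pixels), "world_from_camera" (4x4, takes a point from camera to world coordinates); the wrist camera has in their place "hand_eye" (4x4, takes a point from camera to tool coordinates, whose origin is the TCP and whose axes are the flange's). Camera axes: x right, y down, z forward; pixel columns grow to the right and rows downward; lengths in m; the calibration is good to about 2 mm. A picture is of the moment at which its call begins: read the wrist's pose just before it. There is no depth.
- job.close_job(): hands the job in; it is judged then, once.
The state is a dict: "time": time; "joints": joint angles; "qd": joint speeds; "joint_torque": joint torques, N m; "tool_pos": TCP position; "orientation": TCP orientation; "ft_force": force on the tool from outside, world axes, zero at the start; "torque": the same for the moment, N m; "gripper_width": finger opening in m; "grasp_force": force on a finger pad.
Only numpy, scipy, OpenCV 4.12 (cv2) and the standard library are available. Lean on these libraries where they do the work, as an engineer would, in place of code of your own. Each camera call takes 0.05 s, during which the arm holds its last target. There are 200 camera calls.

## Task

Find the sound one of the three steel shelf tongues on the magnetic strip: with closed fingers press a tongue down at the middle of its length with 10 N and judge how far it gives (the sound one about 3 mm, the two tired ones over 8 mm), going on to the next until you have found it; hold the 10 N steadily on the sound one for a full second, and never load a tongue with more than 20 N, which would bend it. Only then lift the salt pig by its knob and set it down gently, upright, over the middle of the sound tongue and let go. Do not set it on a tired tongue, and leave all the other things where they are.

Things in the scene. Friction and masses are not known exactly. Their poses are not given: they have to be found in the camera images.
- tongue_a: one of three look-alike steel shelf tongues: level plate 130 mm long, 80 wide, 4 thick, sticking out of a black clamp on an upright steel strip (430 mm long, top edge 145 mm above the counter), sprung at its root. Origin at the root, mid-thickness, 103 to 121 mm up; x to the strip (free end at x = -130 mm), y along the strip, z up. 130 mm apart; letters tell neither place nor springiness
- tongue_a_mid (a point): centre of the top face of tongue_a, half-way along it (65 mm from root and free end), marked by an embossed ring 24 mm across; axes as the tongue. The one sound tongue gives 2 to 3 mm here under 10 N, the two tired ones more than 8 mm, each roughly in proportion to the force
- tongue_b: one of three look-alike steel shelf tongues: level plate 130 mm long, 80 wide, 4 thick, sticking out of a black clamp on an upright steel strip (430 mm long, top edge 145 mm above the counter), sprung at its root. Origin at the root, mid-thickness, 103 to 121 mm up; x to the strip (free end at x = -130 mm), y along the strip, z up. 130 mm apart; letters tell neither place nor springiness
- tongue_b_mid (a point): centre of the top face of tongue_b, half-way along it (65 mm from root and free end), marked by an embossed ring 24 mm across; axes as the tongue. The one sound tongue gives 2 to 3 mm here under 10 N, the two tired ones more than 8 mm, each roughly in proportion to the force
- tongue_c: one of three look-alike steel shelf tongues: level plate 130 mm long, 80 wide, 4 thick, sticking out of a black clamp on an upright steel strip (430 mm long, top edge 145 mm above the counter), sprung at its root. Origin at the root, mid-thickness, 103 to 121 mm up; x to the strip (free end at x = -130 mm), y along the strip, z up. 130 mm apart; letters tell neither place nor springiness
- tongue_c_mid (a point): centre of the top face of tongue_c, half-way along it (65 mm from root and free end), marked by an embossed ring 24 mm across; axes as the tongue. The one sound tongue gives 2 to 3 mm here under 10 N, the two tired ones more than 8 mm, each roughly in proportion to the force
- pig_knob (a point): salt pig: loose white ceramic pot, 0.35 to 0.6 kg, 76 mm across, 123 tall, foot 56 across, a round mouth sticking out 46 mm from its axis to its -x side (up to 69 mm high), on top an upright round grip knob 24 mm in diameter, 86 to 123 mm above its underside. The point lies in the knob on the pot's axis, 106 mm above the underside; z is the axis, up
- bowl: bystander: glass bowl 120 mm across, 60 mm high; origin under its centre
- garlic_press: bystander: black plastic garlic press lying flat, 180 mm long, 50 mm wide, 26 mm high; origin on the counter near its middle, x along it
- pepper_mill: bystander: dark wooden pepper mill 168 mm tall, 54 mm across; origin under its centre
- jar: bystander: amber glass jar 110 mm tall, 72 mm across; origin under its centre
Not all that is in view belongs to the job. What is shaped like the part that bears pig_knob but red is not meant.

How it is judged:
By the outcome, as a careful person would: the job done as asked, in the order asked, and still so for the second after the job is handed in, with the robot touching nothing.
It also fails if it takes over 72 s, if anything falls off the work surface, if the arm or the gripper's body presses on something with over 40 N, if the wrist force passes 120 N, or if a joint passes its speed limit or range.

## Working session

There is one attempt and no reset: what is moved stays moved. The work goes in short steps, Python scripts to look and compute and a tool call to move; the robot and the scene stay as the last step left them, time stands still between calls to the robot, and variables do not carry over. Pictures are saved under pics/ and viewed, at most 10 in all, crops included, and the job is handed in when it is done.

Besides the shell and the picture viewer there is one more tool, called after "Request:" as name(argument=value, ...), one argument or row to a line, values as JSON. play_rows: Moves the arm, as the interface text tells. Its arguments: {"type":"object","properties":{"series":{"type":"string"},"newtons":{"type":"number"}},"required":["series"]}

```bash
ls; mkdir -p pics
python3 - <<'E'
from bench import ctrl,get_image
import cv2,json,numpy as np
print(ctrl.get_state())
for n in("scene","top","wrist"):
    d=get_image(n);cv2.imwrite(f"pics/{n}0.png",d["image"])
    print(n,{k:np.round(v,4).tolist() for k,v in d.items() if k!="image"})
    np.savez(f"{n}.npz",**{k:v for k,v in d.items() if k!="image"})
E
```

```text
pics
{'time': 0.0, 'joints': array([-1.28584134e+00,  1.16525876e-01,  1.44222721e+00, -5.84032165e-07,
        1.58402153e+00, -3.77743295e-02]), 'qd': array([-0.00070811,  0.0014497 ,  0.00068921, -0.00076878, -0.00050087,
        0.00086153]), 'joint_torque': array([-1.93413354e-03, -7.31979775e+01, -6.32497001e+01, -1.79741455e-04,
        6.23018350e-03,  7.33138359e-05]), 'tool_pos': array([ 0.21403775, -0.63997716,  0.23055891]), 'orientation': array([-5.86437643e-04,  9.87008777e-01,  1.60665255e-01, -7.31435508e-05]), 'ft_force': array([ 0.93858141, -0.22511285,  0.03172043]), 'torque': array([ 0.00442175, -0.00678114,  0.00280637]), 'grasp_force': 0.0, 'gripper_width': 0.0854698934134645}
scene {'camera_matrix': [[353.8709, 0.0, 253.8711], [0.0, 353.8709, 184.4192], [0.0, 0.0, 1.0]], 'world_from_camera': [[-0.4555, 0.5335, -0.7126, 1.3812], [0.8902, 0.2754, -0.3629, 0.401], [0.0027, -0.7997, -0.6004, 0.819], [0.0, 0.0, 0.0, 1.0]]}
top {'camera_matrix': [[496.6479, 0.0, 257.7527], [0.0, 496.6479, 189.8371], [0.0, 0.0, 1.0]], 'world_from_camera': [[-0.0064, -0.9757, 0.2189, 0.2405], [-1.0, 0.0068, 0.0013, -0.0145], [-0.0028, -0.2189, -0.9757, 1.4234], [0.0, 0.0, 0.0, 1.0]]}
wrist {'camera_matrix': [[325.8243, 0.0, 252.6711], [0.0, 325.8243, 189.4916], [0.0, 0.0, 1.0]], 'hand_eye': [[0.0013, -0.9527, -0.3039, 0.0773], [1.0, 0.001, 0.0011, 0.0014], [-0.0007, -0.3039, 0.9527, -0.1417], [0.0, 0.0, 0.0, 1.0]]}
```

View pics/scene0.png

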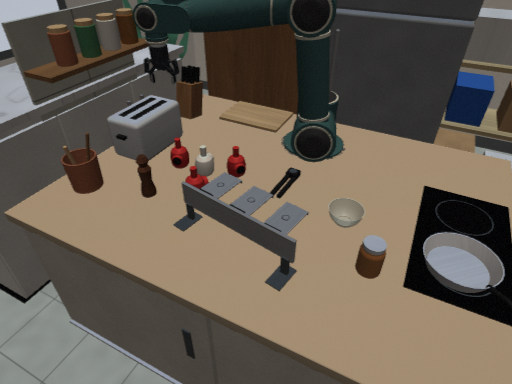

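View pics/top0.png

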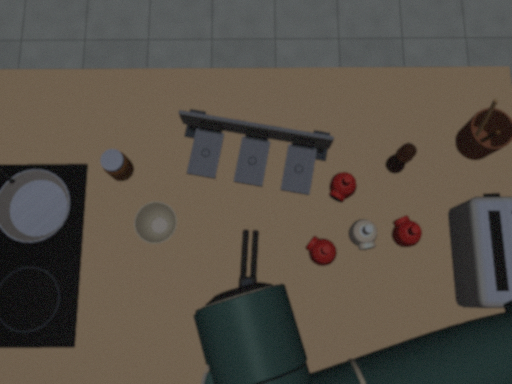

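Scene view: three tongues with the white pot near (205,162) and red look-alikes at (180,155), (236,163) and (197,182). Top view: rings at about (206,153), (252,160) and (299,169). Candidates for the pig in the top view: white (364,233), red (343,185), red (321,250), red (407,231). I choose the white one and check it in a close crop.

```bash
python3 - <<'E'
import cv2
i=cv2.imread("pics/top0.png")[90:280,170:435]
cv2.imwrite("pics/crop1.png",cv2.resize(cv2.convertScaleAbs(i,alpha=1.6),None,fx=3,fy=3,interpolation=cv2.INTER_CUBIC))
E
cat > h.py <<'E'
import numpy as np
from scipy.spatial.transform import Rotation as R
def ray(cam,u,v,z,st=None):
    d=np.load(f"{cam}.npz");K=d["camera_matrix"]
    if cam=="wrist":
        T=np.eye(4);q=st["orientation"];T[:3,:3]=R.from_quat([q[1],q[2],q[3],q[0]]).as_matrix();T[:3,3]=st["tool_pos"];T=T@d["hand_eye"]
    else: T=d["world_from_camera"]
    r=T[:3,:3]@np.linalg.solve(K,[u,v,1]);o=T[:3,3]
    return o+r*(z-o[2])/r[2]
def proj(cam,p,st=None):
    d=np.load(f"{cam}.npz");K=d["camera_matrix"]
    if cam=="wrist":
        T=np.eye(4);q=st["orientation"];T[:3,:3]=R.from_quat([q[1],q[2],q[3],q[0]]).as_matrix();T[:3,3]=st["tool_pos"];T=T@d["hand_eye"]
    else: T=d["world_from_camera"]
    c=np.linalg.inv(T)@np.r_[p,1];c=K@c[:3];return c[:2]/c[2]
def totool(st,p):
    q=st["orientation"];return 1000*R.from_quat([q[1],q[2],q[3],q[0]]).inv().apply(np.array(p)-st["tool_pos"])
E
```

```text
(no output)
```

View pics/crop1.png

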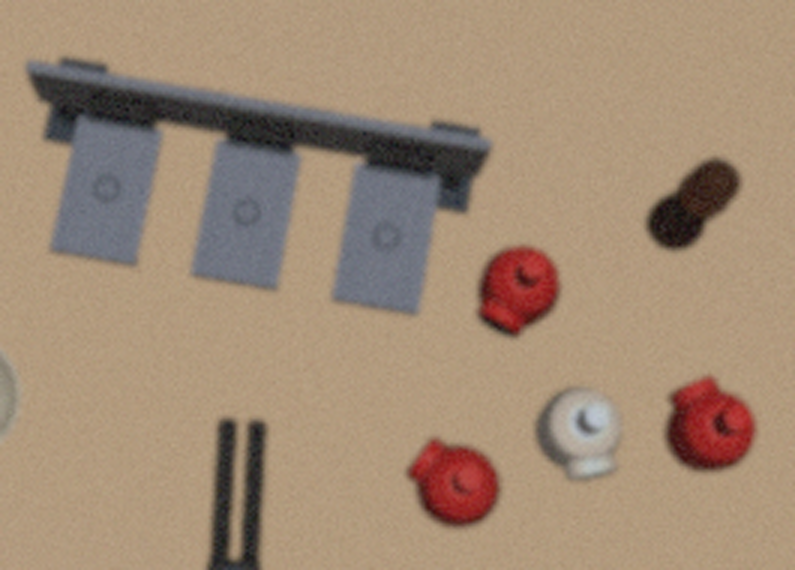

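The crop shows the white pig with its knob at (593,416), mouth towards image bottom. Rings are at (106,188), (246,212), (386,236). A red pot lies near the rightmost tongue.

Run:
```python
import numpy as np
from h import *
from scipy.optimize import least_squares
top=lambda u,v:(170+u/3,90+v/3)
sc=[(286,218),(252,201),(221,185)]
P=[]
for (u,v),s in zip([(106,188),(246,212),(386,236)],sc):
    t=top(u,v)
    p=least_squares(lambda p:np.r_[proj("top",p)-t,proj("scene",p)-s],[.7,0,.1]).x
    print(p.round(4),[ray("top",*t,z)[:2].round(4) for z in(.105,.114,.123)])
for n,(u,v),z in[("knob",(593,416),.123),("foot",(580,425),.06),("mouthtip",(592,470),.045),("redR",(520,275),.123),("redL",(462,484),.123),("red3",(725,423),.123),("mill",(720,180),.168)]:
    print(n,ray("top",*top(u,v),z).round(4))
for a in[(30,65),(490,145)]:print(ray("top",*top(*a),.145).round(4))
from bench import ctrl
s=ctrl.get_state();print(R.from_quat(np.roll(s["orientation"],-1)).as_matrix().round(3))
```

```text
[0.6418 0.1317 0.1081] [array([0.6428, 0.1317]), array([0.6401, 0.1308]), array([0.6373, 0.1298])]
[0.6176 0.0039 0.1077] [array([0.6189, 0.0027]), array([0.6163, 0.0026]), array([0.6137, 0.0024])]
[ 0.5934 -0.1242  0.1103] [array([ 0.5952, -0.1254]), array([ 0.5928, -0.1246]), array([ 0.5903, -0.1239])]
knob [ 0.4254 -0.3017  0.123 ]
foot [ 0.4261 -0.3032  0.06  ]
mouthtip [ 0.3863 -0.3152  0.045 ]
redR [ 0.5533 -0.2432  0.123 ]
redL [ 0.3666 -0.1845  0.123 ]
red3 [ 0.4185 -0.4171  0.123 ]
mill [ 0.627  -0.4147  0.168 ]
[0.7481 0.1986 0.145 ]
[ 0.6685 -0.2177  0.145 ]
[[ 0.948  0.317 -0.   ]
 [ 0.317 -0.948  0.001]
 [ 0.    -0.001 -1.   ]]
```

Request:
play_rows(
  series="100 -70 0 10 0;200 -140 0 20 0;300 -211 0 29 0;400 -282 0 29 0;523 -369 0 29 0;523 -369 0 29 0;523 -369 0 29 0;523 -369 0 29 0;523 -369 0 29 0;523 -369 10 29 0;523 -369 20 29 0;523 -369 31 29 0",
  newtons=40,
)

```text
time: 1.65
tool_pos: [0.5931, -0.1237, 0.1992]
orientation: [0.0, 0.996, -0.091, -0.0]
ft_force: [0.1, -0.3, -0.2]
gripper_width: 0.0003
grasp_force: 0.0
```

```bash
cat > w.py <<'E'
import sys,cv2,numpy as np
from bench import ctrl,get_image
s=ctrl.get_state();d=get_image("wrist")
np.save("st.npy",s,allow_pickle=True)
cv2.imwrite(f"pics/{sys.argv[1]}.png",d["image"])
print(s["time"],s["tool_pos"],s["ft_force"],s["gripper_width"],s["joints"])
E
python3 w.py w1
```

```text
1.65 [ 0.59314913 -0.12372314  0.19921052] [ 0.07904735 -0.26311944 -0.15410561] 0.00029276401320061626 [-2.47657593e-01 -2.28940538e-02  1.63714429e+00 -1.63845680e-04
  1.52828996e+00  1.50496119e+00]
```

View pics/w1.png

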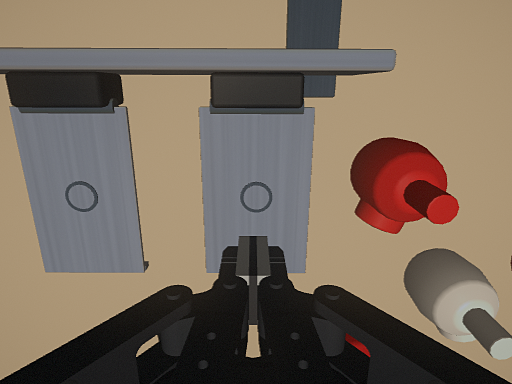

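The wrist view shows ring 1 at (256,197), the middle ring at (81,196), and the fingertips just in front of it; the white pig knob top is at (500,348).

Run:
```python
import numpy as np
from h import *
s=np.load("st.npy",allow_pickle=True).item()
for z in(.105,.11,.115,.12):
    a=ray("wrist",256.3,197,z,s);b=ray("wrist",81.5,196.3,z,s);print(z,a.round(4),b.round(4),np.linalg.norm(a-b).round(4),totool(s,a).round(1))
print(ray("wrist",500,348,.123,s))
# width: tongue edges at ring row (204..311), slant:
```

```text
0.105 [ 0.5883 -0.1273  0.105 ] [0.6129 0.0041 0.105 ] 0.1337 [-4.   4.4 94.2]
0.11 [ 0.59   -0.1276  0.11  ] [0.6141 0.001  0.11  ] 0.1308 [-2.3  4.3 89.2]
0.115 [ 0.5917 -0.1278  0.115 ] [ 0.6153 -0.002   0.115 ] 0.128 [-0.6  4.3 84.2]
0.12 [ 0.5934 -0.1281  0.12  ] [ 0.6165 -0.005   0.12  ] 0.1252 [ 1.2  4.2 79.2]
[ 0.42721706 -0.30424542  0.123     ]
```

Request:
play_rows(
  series="-1 3 20 0 0;-1 3 40 0 0;-1 3 60 0 0;-1 3 72 0 0;-1 3 75 0 0;-1 3 75 0 0",
)

```text
time: 2.45
tool_pos: [0.5917, -0.1271, 0.1256]
orientation: [0.0, 0.996, -0.091, 0.0]
ft_force: [0.3, 0.5, 0.0]
gripper_width: 0.0
grasp_force: 0.0
```

Request:
play_rows(
  series="0 0 2 0 0;0 0 4 0 0;0 0 6 0 0;0 0 8 0 0;0 0 10 0 0;0 0 11 0 0",
)

```text
time: 3.2
tool_pos: [0.5915, -0.1271, 0.1141]
orientation: [-0.0, 0.996, -0.092, -0.0]
ft_force: [-0.9, -0.9, -0.7]
gripper_width: -0.0002
grasp_force: 0.0
```

Request:
play_rows(
  series="0 0 1 0 0;0 0 2 0 0;0 0 2 0 0",
)

```text
time: 3.58
tool_pos: [0.5915, -0.1271, 0.1123]
orientation: [0.0, 0.996, -0.092, 0.0]
ft_force: [0.6, -1.1, 0.4]
gripper_width: -0.0
grasp_force: 0.3
```

Request:
play_rows(
  series="0 0 1 0 0;0 0 1 0 0",
)

```text
time: 3.82
tool_pos: [0.5915, -0.1271, 0.1114]
orientation: [0.0, 0.996, -0.092, 0.0]
ft_force: [-0.9, 0.1, 1.2]
gripper_width: 0.0001
grasp_force: 0.8
```

Request:
play_rows(
  series="0 0 1 0 0;0 0 1 0 0",
)

```text
time: 4.08
tool_pos: [0.5916, -0.1271, 0.1104]
orientation: [0.0, 0.996, -0.092, 0.0]
ft_force: [-1.2, -0.5, 1.9]
gripper_width: -0.0
grasp_force: 1.3
```

Request:
play_rows(
  series="0 0 1 0 0;0 0 1 0 0",
)

```text
time: 4.32
tool_pos: [0.5916, -0.1271, 0.1094]
orientation: [0.0, 0.996, -0.092, 0.0]
ft_force: [-0.3, -0.5, 3.5]
gripper_width: -0.0001
grasp_force: 1.8
```

Request:
play_rows(
  series="0 0 2 0 0;0 0 4 0 0;0 0 5 0 0;0 0 5 0 0",
)

```text
time: 4.82
tool_pos: [0.5918, -0.1271, 0.1048]
orientation: [0.0, 0.996, -0.092, 0.0]
ft_force: [-1.6, 0.6, 8.1]
gripper_width: 0.0001
grasp_force: 4.2
```

Request:
play_rows(
  series="0 0 1 0 0;0 0 2 0 0;0 0 2 0 0",
)

```text
time: 5.2
tool_pos: [0.592, -0.1272, 0.1031]
orientation: [0.0, 0.996, -0.092, 0.001]
ft_force: [-0.7, 0.3, 10.2]
gripper_width: 0.0
grasp_force: 5.1
```

Tongue 1 gives about 9.3 mm at 10 N, so it is tired. On to the middle one.

Request:
play_rows(
  series="0 0 -15 0 0;0 0 -30 0 0;0 -50 -30 0 0;0 -100 -30 0 0;0 -130 -30 0 0;0 -130 -28 0 0;0 -130 -20 0 0;0 -130 -14 0 0;0 -130 -12 0 0;0 -130 -12 0 0",
)

```text
time: 6.45
tool_pos: [0.6151, 0.0003, 0.1141]
orientation: [0.0, 0.996, -0.092, -0.0]
ft_force: [-0.5, 0.4, -0.0]
gripper_width: 0.0004
grasp_force: 0.0
```

Request:
play_rows(
  series="0 0 1 0 0;0 0 2 0 0;0 0 3 0 0;0 0 3 0 0",
)

```text
time: 6.95
tool_pos: [0.6153, 0.0007, 0.1117]
orientation: [0.0, 0.996, -0.092, 0.0]
ft_force: [-1.5, -0.9, 4.6]
gripper_width: 0.0003
grasp_force: 2.4
```

Request:
play_rows(
  series="0 0 1 0 0;0 0 1 0 0",
)

```text
time: 7.2
tool_pos: [0.6154, 0.0007, 0.1109]
orientation: [0.0, 0.996, -0.092, 0.0]
ft_force: [-2.7, -0.7, 8.2]
gripper_width: 0.0002
grasp_force: 4.0
```

Request:
play_rows(
  series="0 0 1 0 0;0 0 1 0 0",
)

```text
time: 7.45
tool_pos: [0.6154, 0.0007, 0.1103]
orientation: [0.0, 0.996, -0.092, 0.0]
ft_force: [-4.2, -0.9, 11.0]
gripper_width: -0.0002
grasp_force: 5.4
```

The middle tongue is sound (about 2.6 mm at 10 N). I trim to 10 N and hold.

Request:
play_rows(
  series="0 0 -0.25 0 0;0 0 -0.25 0 0;0 0 -0.25 0 0",
)

```text
time: 7.82
tool_pos: [0.6154, 0.0007, 0.1105]
orientation: [0.0, 0.996, -0.092, 0.0]
ft_force: [-3.7, -0.7, 9.2]
gripper_width: 0.0
grasp_force: 5.0
```

Request:
play_rows(
  series="0 0 0 0 0;0 0 0 0 0;0 0 0 0 0;0 0 0 0 0;0 0 0 0 0;0 0 0 0 0;0 0 0 0 0;0 0 0 0 0;0 0 0 0 0;0 0 0 0 0;0 0 0 0 0;0 0 0 0 0",
)

```text
time: 9.32
tool_pos: [0.6154, 0.0007, 0.1105]
orientation: [0.0, 0.996, -0.092, 0.0]
ft_force: [-4.8, -0.8, 10.4]
gripper_width: -0.0001
grasp_force: 5.0
```

Request:
play_rows(
  series="0 0 0 0 0;0 0 0 0 0",
)

```text
time: 9.57
tool_pos: [0.6154, 0.0007, 0.1105]
orientation: [0.0, 0.996, -0.092, 0.0]
ft_force: [-4.4, -0.6, 9.2]
gripper_width: -0.0001
grasp_force: 5.0
```

Held steadily for more than 1.5 s. Next, up and over to the pig.

Request:
play_rows(
  series="0 0 -40 0 0;0 0 -90 0 0;-10 30 -120 0 0;-40 90 -120 0 85;-60 150 -120 0 85;-85 210 -120 0 85;-110 270 -120 0 85;-130 333 -120 0 85;-130 333 -120 0 85;-130 333 -120 0 85;-130 333 -120 0 85",
)

```text
time: 10.95
tool_pos: [0.4273, -0.302, 0.2295]
orientation: [-0.0, 0.996, -0.091, 0.0]
ft_force: [-0.2, -0.2, 0.4]
gripper_width: 0.0851
grasp_force: 0.0
```

```bash
python3 w.py w2
```

```text
10.95 [ 0.42733125 -0.30200264  0.22945129] [-0.17880715 -0.18971185  0.43383352] 0.08511298113000021 [-6.64163564e-01 -2.17701652e-01  1.76579597e+00  3.47195350e-04
  1.59367065e+00  1.08893282e+00]
```

View pics/w2.png

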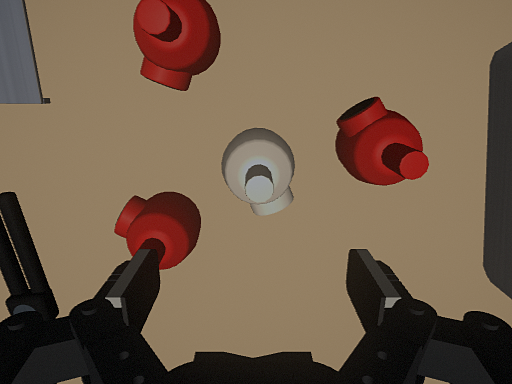

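The white knob's top is at (259,189), between the open fingers; reds are clear to the left and right.

Run:
```python
import numpy as np
from h import *
s=np.load("st.npy",allow_pickle=True).item()
a=ray("wrist",259.3,189,.123,s);print(a,totool(s,a)); a=ray("wrist",258.5,165,.045,s);print(a,totool(s,a))
print(ray("wrist",272,206,.045,s), ray("wrist",413,165,.123,s),ray("wrist",153,247,.123,s))
```

```text
[ 0.42463758 -0.30851498  0.123     ] [ -1.46932869   6.93400271 106.44859573]
[ 0.42557718 -0.30940874  0.045     ] [ -0.38390637   7.67283687 184.4483242 ]
[ 0.3787907  -0.31575025  0.045     ] [ 0.42238237 -0.42996994  0.123     ] [ 0.39010418 -0.21099818  0.123     ]
```

Request:
play_rows(
  series="-1.5 5.5 30 0 70;-1.5 5.5 70 0 70;-1.5 5.5 100 0 70;-1.5 5.5 125 0 70;-1.5 5.5 136 0 70;-1.5 5.5 137 0 70;-1.5 5.5 137 0 60;-1.5 5.5 137 0 50;-1.5 5.5 137 0 40;-1.5 5.5 137 0 35;-1.5 5.5 137 0 30;-1.5 5.5 137 0 28",
  newtons=30,
)

```text
time: 12.5
tool_pos: [0.4242, -0.3081, 0.0925]
orientation: [-0.0, 0.996, -0.092, -0.0]
ft_force: [0.0, -0.2, -1.4]
gripper_width: 0.0282
grasp_force: 0.0
```

Request:
play_rows(
  series="0 0 0 0 26;0 0 0 0 20;0 0 0 0 15;0 0 0 0 15",
  newtons=40,
)

```text
time: 13.0
tool_pos: [0.4243, -0.308, 0.0927]
orientation: [-0.0, 0.996, -0.092, 0.0]
ft_force: [0.7, 4.0, 3.6]
gripper_width: 0.0231
grasp_force: 39.4
```

Request:
play_rows(
  series="0 0 -5 0 10;0 0 -15 0 10;0 0 -30 0 10;0 0 -60 0 10;0 0 -100 0 10;0 0 -150 0 10;0 0 -170 0 10;0 0 -170 0 10",
  newtons=50,
)

```text
time: 14.0
tool_pos: [0.4244, -0.3083, 0.2633]
orientation: [0.001, 0.996, -0.092, 0.001]
ft_force: [-0.1, 0.2, -5.5]
gripper_width: 0.0226
grasp_force: 49.7
```

```bash
python3 w.py w3
python3 - <<'E'
from bench import get_image
import cv2
cv2.imwrite("pics/t3.png",get_image("scene")["image"])
E
```

```text
14.0 [ 0.42441808 -0.30831156  0.2632598 ] [-0.0690042   0.19150617 -5.48187322] 0.02261303758394248 [-6.76839645e-01 -2.22134180e-01  1.71529451e+00 -6.68507793e-05
  1.64672087e+00  1.07734874e+00]
```

View pics/w3.png

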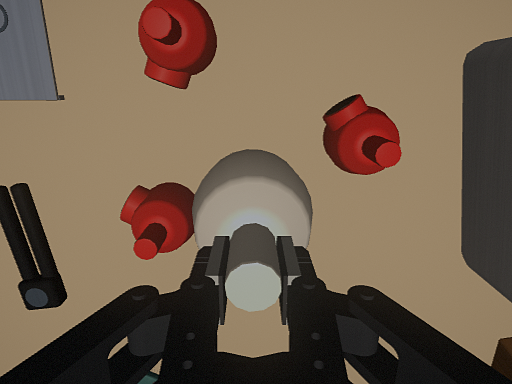

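Run:
```python
import numpy as np
from h import *
s=np.load("st.npy",allow_pickle=True).item()
a=ray("wrist",254,288,s["tool_pos"][2]+.0303,s);o=totool(s,a);print(o)
t=totool(s,[.615,0,.2633]);print(t,t-o)
```

```text
[  0.67291275   2.06493663 -30.29725624]
[ 1.31158924e+02 -3.37897626e+02 -1.40401673e-01] [ 130.48601133 -339.96256284   30.15685457]
```

View pics/t3.png

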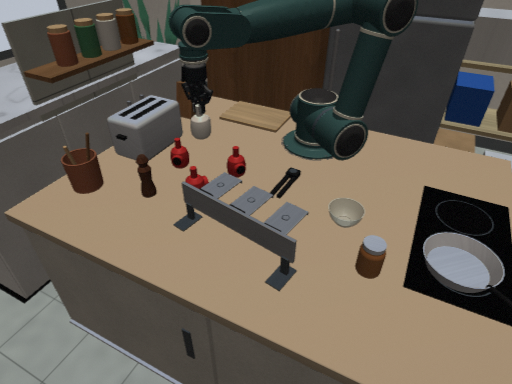

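The scene view shows the pig hanging upright at (201,122) with the reds unmoved. I carry it over the middle tongue.

Request:
play_rows(
  series="5 -14 0 0 10;16 -42 0 0 10;31 -80 0 0 10;47 -122 0 0 10;63 -164 0 0 10;80 -206 0 0 10;96 -248 0 0 10;110 -285 0 0 10;121 -313 0 0 10;128 -331 0 0 10;131 -339 0 0 10;131 -339 0 0 10",
)

```text
time: 15.6
tool_pos: [0.6147, 0.0013, 0.2622]
orientation: [0.0, 0.996, -0.091, -0.0]
ft_force: [0.1, 0.2, -5.0]
gripper_width: 0.0227
grasp_force: 49.7
```

Request:
play_rows(
  series="0 0 5 0 10;0 0 15 0 10;0 0 27 0 10;0 0 38 0 10;0 0 46 0 10;0 0 50 0 10;0 0 52 0 10;0 0 52 0 10",
)

```text
time: 16.6
tool_pos: [0.6149, 0.0014, 0.2107]
orientation: [-0.0, 0.996, -0.092, 0.0]
ft_force: [0.1, 0.7, -5.1]
gripper_width: 0.0224
grasp_force: 49.7
```

Run:
```python
from bench import get_image,ctrl
import cv2,numpy as np
s=ctrl.get_state();print(s["tool_pos"],s["ft_force"])
a=get_image("scene")["image"][80:260,130:350];b=get_image("top")["image"][90:240,170:353]
f=lambda i,k:cv2.resize(i,(400,330),interpolation=cv2.INTER_CUBIC)
cv2.imwrite("pics/p4.png",np.hstack([f(a,1),cv2.convertScaleAbs(f(b,1),alpha=1.6)]))
```

```text
[0.61489794 0.00138073 0.21074894] [ 0.14314604  0.67333914 -5.08997669]
```

View pics/p4.png

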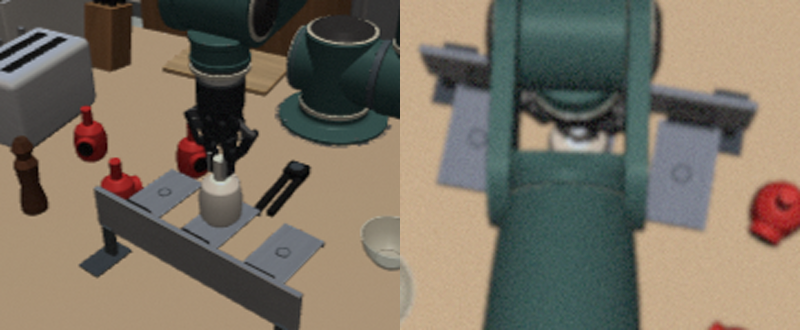

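The pig hangs centrally over the middle tongue (left panel (220,195)). I lower it gently.

Request:
play_rows(
  series="0 0 1 0 10;0 0 2 0 10;0 0 3 0 10;0 0 4 0 10;0 0 4 0 10",
)

```text
time: 17.32
tool_pos: [0.6148, 0.0013, 0.2064]
orientation: [0.0, 0.996, -0.092, -0.0]
ft_force: [0.5, -0.5, -4.5]
gripper_width: 0.0223
grasp_force: 49.7
```

Request:
play_rows(
  series="0 0 0.7 0 10;0 0 1.4 0 10;0 0 1.4 0 10",
)

```text
time: 17.7
tool_pos: [0.6149, 0.0013, 0.2053]
orientation: [-0.0, 0.996, -0.092, 0.0]
ft_force: [-0.1, 0.1, -3.1]
gripper_width: 0.0228
grasp_force: 49.9
```

Request:
play_rows(
  series="0 0 0.4 0 10;0 0 0.8 0 10;0 0 0.8 0 10",
)

```text
time: 18.08
tool_pos: [0.6149, 0.0014, 0.2047]
orientation: [-0.0, 0.996, -0.092, 0.0]
ft_force: [-0.7, 0.1, 1.2]
gripper_width: 0.0224
grasp_force: 50.2
```

Request:
play_rows(
  series="0 0 -0.2 0 20;0 0 -0.2 0 24;0 0 -0.2 0 27;0 0 -0.2 0 30;0 0 -0.2 0 35;0 0 -0.2 0 42;0 0 -0.2 0 50;0 0 -0.2 0 60;0 0 -0.2 0 70;0 0 -0.2 0 70",
  newtons=20,
)

```text
time: 19.32
tool_pos: [0.6148, 0.0013, 0.2045]
orientation: [-0.0, 0.996, -0.092, -0.0]
ft_force: [0.4, 0.2, 0.2]
gripper_width: 0.0702
grasp_force: 0.0
```

Request:
play_rows(
  series="0 0 -8 0 70;0 0 -25 0 70;0 0 -50 0 70;0 0 -80 0 70;0 0 -110 0 70;0 0 -140 0 70;-60 0 -140 0 70;-120 0 -140 0 70;-120 0 -140 0 70;-120 0 -140 0 70;-120 0 -140 0 70",
)

```text
time: 20.7
tool_pos: [0.4976, 0.0231, 0.3445]
orientation: [0.0, 0.996, -0.092, -0.0]
ft_force: [0.1, 0.6, 0.6]
gripper_width: 0.0702
grasp_force: 0.0
```

Run:
```python
from bench import get_image,ctrl
import cv2,numpy as np
s=ctrl.get_state();print(s["time"],s["tool_pos"],s["ft_force"])
a=get_image("scene")["image"][100:260,130:350];b=get_image("wrist")["image"]
cv2.imwrite("pics/p5.png",np.hstack([cv2.resize(i,(400,300),interpolation=cv2.INTER_CUBIC) for i in(a,b)]))
```

```text
20.7 [0.49758111 0.02306717 0.34454932] [0.12848247 0.58077829 0.63964713]
```

View pics/p5.png

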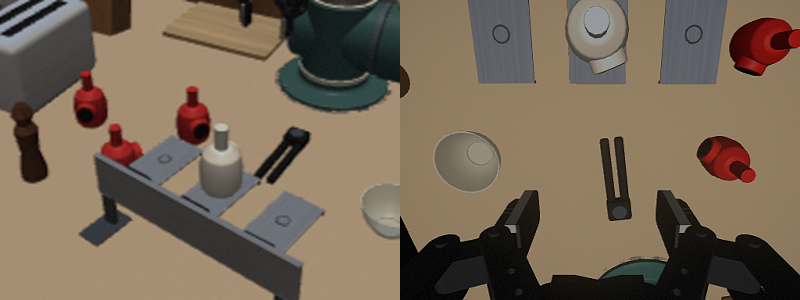

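The pig stands upright in the middle of the middle tongue (left panel (221,160)); everything else is unmoved and the gripper is clear.

```bash
python3 -c "
from bench import job
print(job.close_job())"
```

```text
the job is handed in; nothing more can be done
None
```

The middle tongue is the sound one (about 2.6 mm at 10 N, held for over 1.5 s, peak about 11 N); I set the white salt pig upright over its middle, let go, and handed the job in at about 21 s.

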